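# Fetch the missing pawn from behind the tea things

## Robot

A 6-joint arm with a two-finger parallel gripper is mounted at the origin on the work surface. World frame = base frame: x ahead of the robot, y to its left, z up, the work surface at z = 0. Lengths are in mm, angles in rad, forces in N, time in s.
With the tool pointing down it reaches from about 350 to 775 mm from the base axis. Payload 7.3 kg.
Tool frame: the origin (TCP) lies midway between the tips of the shut fingers; the grasp point (between the pads) lies 19 mm behind it; z points along the fingers, y is the line along which they close (so a half turn about z gives the same grasp; the last joint's range is limited). The gripper opens to 92 mm and grips with 3 to 60 N. Pads are 19 mm wide; open, the fingers measure 130 mm over their backs; the gripper's body (75 mm by 190 mm) begins 47 mm behind the grasp point.
Start: joints at [1.165, 0.342, 1.524, -0, 1.275, -0.146], TCP at [134.851, 507.409, 189.741] pointing down, gripper open.
Joint ranges: [-2.53, 2.53], [-0.77, 2.02], [0.04, 2.7], [-1, 4.14], [0.28, 2.66], [-3.11, 3.11]. Speed limits (rad/s): [2.57, 2.57, 3.14, 3.14, 3.14, 3.14].

## Interface

Orientations are given as [roll, pitch, yaw] about the fixed x, y, z axes, in that order (R = Rz(yaw) Ry(pitch) Rx(roll)).
In Python, from plant import * gives the robot as it stands.
- The arm moves only by the tool step_arm, never from a script. Its argument "deltas" is one flat list of numbers, 5 for each row, row after row: the shift along the world's x, y, z in mm, then the turn about the world's z in degrees, then the finger opening in mm, from 0 to 91.8. In form: [tx, ty, tz, turn, gripper, tx, ty, tz, turn, gripper, ...]. A call has exactly 10 rows; each row shifts and turns the commanded pose from where the row before left it; what a row does not reach is not made up. A row lasts 1/8 s, in which the tool goes at most 62.5 mm and 10.7 degrees, less where a joint would pass 70% of its speed; a pose out of reach is approached as far as the arm can. A call is refused whole if a number of a shift passes 62.5 or a number of a turn 10.7, either way. A call with a gripper value outside its range is refused whole. The fingers move at their own pace and stop on an object; the grip force is fixed at half the most. Time passes only in rows, so rows that do not move let the fingers close, or fill a call up. It gives the time, the measured TCP pose, the force, the opening and the grip force at its end, in the units of the state.
- get_obs(): the state, without advancing time (a new reading comes with each control period).
- capture(name): name is "scene" or "side" or "wrist"; returns the picture (420x560x3 uint8, red, green, blue); there is no depth.
- camera_params(name): a dict with "mtx" (3x3 intrinsics, pixels), "rvec" (rotation vector, rad) and "tvec" (3), from world to camera coordinates, as OpenCV has them. Camera axes: x right, y down, z forward; pixel columns grow to the right and rows downward; lengths in mm; the calibration is good to about 2 mm. A picture is of the moment at which its call begins: read the wrist's pose just before it. camera_params takes no time and is no camera call; for the wrist camera it gives the pose at the moment of the call.
- close_job(): hands the job in; it is judged then, once.
The state is a dict: "time": time; "joint_positions": joint angles; "dq": joint speeds; "tau": joint torques, N m; "tool_pos": TCP position; "tcp_rot": TCP orientation; "contact_force": force on the tool from outside, world axes, zero at the start; "moment": the same for the moment, N m; "grip_width": finger opening in mm; "finger_force": force on a finger pad.
Only numpy, scipy, OpenCV 4.12 (cv2) and the standard library are available. Lean on these libraries where they do the work, as an engineer would, in place of code of your own. Each camera call takes 0.05 s, during which the arm holds its last target. There are 200 camera calls.

## Task

The black pawn missing from the chess game stands in the steel key tray, behind the tea caddy, the tea bowl and the bud vase. Clear those three off their wooden strip onto the cork mat first, then stand the pawn on the chessboard in the middle of the square two in front of the black king (straight towards the robot's edge of the board, one empty square between them), and only then put the caddy, the bowl and the vase each back in the middle of the very disc it came from. Nothing may be tipped over.

Things in the scene. Friction and masses are not known exactly. Their poses are not given: they have to be found in the camera images.
- pawn: The black plastic chess pawn to fetch: round, 40 mm tall, base 22 mm across and 7 mm high, thin stem, head 18 mm across from 27 to 36 mm up (grip there). Loose, about 20 g, stands upright on the tray floor at the start, close behind the row of three tall things. Origin: centre of its underside, z up.
- caddy: Plain aluminium tea caddy, a closed straight cylinder 56 mm across and 110 mm tall with a dark line under its lid 88 mm up (the lid is part of it and does not come off). Loose, about 220 g. Stands on one disc of the strip at the start. Origin: centre of its underside, z up.
- bowl: Deep white ceramic tea bowl without handle, open at the top: 60 mm across outside, straight-sided from 30 mm up to the rim at 85 mm, narrowing to a 44 mm foot, wall 4 mm. Loose, about 200 g. Stands on one disc of the strip at the start. Origin: centre of its underside, z up.
- vase: Terracotta bud vase: 110 mm tall, foot 44 mm across, body 52 mm across with straight sides from 55 to 92 mm up (grip there), then a narrow neck and a 32 mm lip. Loose, about 220 g. Stands on one disc of the strip at the start. Origin: centre of its underside, z up.
- strip: Fixed dark wooden strip, 76 mm (its x) by 236 mm (its y), 6 mm thick, with three pale 70 mm discs flush in its top at its own x = 0, y = -78, 0, +78 mm. Caddy, bowl and vase start centred on the discs, in varying order; the gaps between them are narrow, so grip them across the strip (along its x). Origin: centre of its underside; x points away from the robot, to the tray.
- tray: Fixed shallow steel key tray just behind the strip, 90 mm (its x) by 200 mm (its y), outer height 14 mm, wall and floor 3 mm thick. It holds the black pawn near its front wall, flat keys, and one spare white chessman (41 mm tall, loose) farther back at one end. Origin: centre of its underside; axes as the strip's.
- mat: Fixed cork mat, the side area: 240 mm (its x) by 210 mm (its y), 4 mm thick, empty at the start. It lies to the left or to the right. Origin: centre of its underside; x points away from the robot.
- board: Fixed chessboard, 240 by 240 mm, 14 mm thick, 8 by 8 squares of 28 mm centred on it, lying on the other side of the strip from the mat. Its white chessmen (41 mm tall) stand on the rank nearest the robot and are fixed to it. Origin: centre of its underside; x points away from the robot.
- king: The black king, fixed on the board: the tallest black chessman, 67 mm, cross on top, base 22 mm. On the same rank (third from the far edge) a fixed rook (42 mm) and bishop (54 mm), 56 mm or more apart, order varying. Origin: centre of its underside, at the board's top (z = 14 mm); axes parallel to the board's: the pawn's square is centred at x = -56 mm, y = 0 in its frame.
Not all that is in view belongs to the job. Leave any purple look-alike of the bowl alone. What is shaped like the pawn but red is not meant.

How it is judged (in metres and radians):
On the way, in this order (a step that is already met when the one before it is completed fails the run):
1. caddy, bowl and vase stand upright on the cork mat, the pawn still where it was (x of caddy in the frame of mat between -0.105 and 0.105 m and y of caddy in the frame of mat between -0.09 and 0.09 m and z of caddy in the frame of mat between 0 and 0.009 m and angle between each of caddy, bowl, vase's own z axis and vertical below 0.12 rad and linear speed of each of caddy, bowl, vase below 0.02 m/s and x of bowl in the frame of mat between -0.105 and 0.105 m and y of bowl in the frame of mat between -0.09 and 0.09 m and z of bowl in the frame of mat between 0 and 0.009 m and x of vase in the frame of mat between -0.105 and 0.105 m and y of vase in the frame of mat between -0.09 and 0.09 m and z of vase in the frame of mat between 0 and 0.009 m and distance of pawn from where it was at the start of the episode below 0.03 m), for 0.2 s.
2. the pawn stands on its square two in front of the king, the three still on the mat (x of pawn in the frame of king between -0.067 and -0.045 m and y of pawn in the frame of king between -0.011 and 0.011 m and z of pawn in the frame of king between -0.005 and 0.005 m and angle between each of pawn, caddy, bowl, vase's own z axis and vertical below 0.12 rad and linear speed of each of pawn, caddy, bowl, vase below 0.02 m/s and x of caddy in the frame of mat between -0.105 and 0.105 m and y of caddy in the frame of mat between -0.09 and 0.09 m and z of caddy in the frame of mat between 0 and 0.009 m and x of bowl in the frame of mat between -0.105 and 0.105 m and y of bowl in the frame of mat between -0.09 and 0.09 m and z of bowl in the frame of mat between 0 and 0.009 m and x of vase in the frame of mat between -0.105 and 0.105 m and y of vase in the frame of mat between -0.09 and 0.09 m and z of vase in the frame of mat between 0 and 0.009 m and contact force between the fingers and pawn below 0.05 N), for 0.2 s.
At the end, for the whole second after the job is handed in: The pawn stands upright on the board within 11 mm (along each board axis) of the centre of the square two in front of the black king; caddy, bowl and vase each stand upright within 15 mm of where they stood at the start; all at rest (x of pawn in the frame of king between -0.067 and -0.045 m and y of pawn in the frame of king between -0.011 and 0.011 m and z of pawn in the frame of king between -0.005 and 0.005 m and angle between each of pawn, caddy, bowl, vase's own z axis and vertical below 0.12 rad and linear speed of each of pawn, caddy, bowl, vase below 0.02 m/s and distance of each of caddy, bowl, vase from where it was at the start of the episode below 0.015 m); the robot touches nothing.
It fails at once if caddy, bowl, vase or pawn tipped over (beyond 35 degrees) (angle between any of caddy, bowl, vase, pawn's own z axis and vertical above 0.61 rad).
It also fails if it takes over 134 s, if anything falls off the work surface, if the arm or the gripper's body presses on something with over 40 N, if the wrist force passes 120 N, or if a joint passes its speed limit or range.

## Working session

There is one attempt and no reset: what is moved stays moved. The work goes in short steps, Python scripts to look and compute and a tool call to move; the robot and the scene stay as the last step left them, time stands still between calls to the robot, and variables do not carry over. Pictures are saved under pics/ and viewed, at most 14 in all, crops included, and the job is handed in when it is done.

Besides the shell and the picture viewer there is one more tool, called after "Emit:" as name(argument=value, ...) on one line, values as JSON. step_arm: Moves the arm, as the interface text tells. Its arguments: {"type":"object","properties":{"deltas":{"type":"array","items":{"type":"number"}}},"required":["deltas"]}

```bash
mkdir -p pics; ls; python3 - <<'E'
from plant import *
import cv2,numpy as np
o=get_obs();print({k:np.round(v,3) for k,v in o.items()})
for n in ["scene","side","wrist"]:
    p=camera_params(n);im=capture(n);cv2.imwrite(f"pics/{n}0.png",im[:,:,::-1])
    R=cv2.Rodrigues(np.array(p["rvec"]))[0];print(n,np.round(p["mtx"],1).tolist(),np.round(-R.T@np.array(p["tvec"]).ravel()),np.round(R[2],2))
E
```

```text
pics
{'time': np.float64(0.0), 'joint_positions': array([ 1.165,  0.343,  1.525,  0.   ,  1.275, -0.146]), 'dq': array([ 0.001,  0.   ,  0.   , -0.002, -0.001, -0.001]), 'tau': array([  0.   , -43.124, -24.423,   0.072,   0.056,  -0.   ]), 'tool_pos': array([134.638, 506.952, 189.028]), 'tcp_rot': array([-3.14 , -0.   ,  2.882]), 'contact_force': array([ 0.237, -0.003,  0.397]), 'moment': array([-0.017, -0.008, -0.041]), 'finger_force': np.float64(0.0), 'grip_width': np.float64(91.937)}
scene [[427.2, 0.0, 275.8], [0.0, 427.2, 206.8], [0.0, 0.0, 1.0]] [1036.  335.  793.] [-0.55 -0.35 -0.76]
side [[484.2, 0.0, 277.4], [0.0, 484.2, 210.2], [0.0, 0.0, 1.0]] [332. 839. 543.] [ 0.16 -0.86 -0.49]
wrist [[375.4, 0.0, 274.8], [0.0, 375.4, 206.0], [0.0, 0.0, 1.0]] [ 62. 526. 384.] [ 0.27 -0.07 -0.96]
```

View pics/scene0.png

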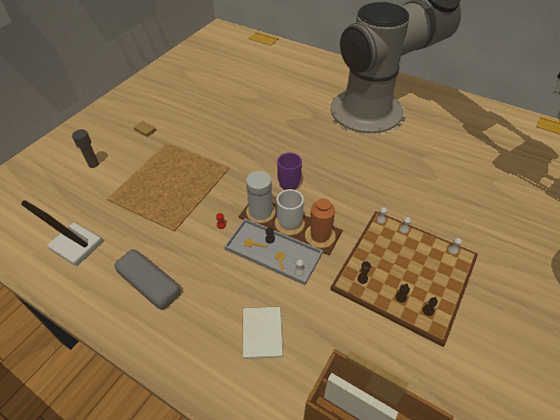

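View pics/side0.png

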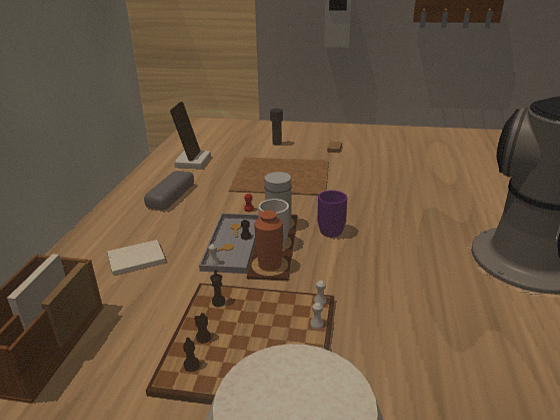

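The scene picture shows the strip with caddy (259,197), bowl (290,211) and vase (321,222), then the tray with the black pawn (269,236). The mat is at (168,185) and the board at (405,272). The red pawn (221,221), the purple cup (289,170) and the white spare (299,268) are decoys. I'll enlarge to confirm and measure.

```bash
python3 - <<'E'
import cv2
im=cv2.imread("pics/scene0.png")
cv2.imwrite("pics/c1.png",cv2.resize(im[150:290,205:355],None,fx=5.3,fy=4.2857*1,interpolation=cv2.INTER_CUBIC) if 0 else cv2.resize(im[150:290,205:355],None,fx=4,fy=4,interpolation=cv2.INTER_CUBIC))
cv2.imwrite("pics/c2.png",cv2.resize(im[200:345,325:485],None,fx=4,fy=4,interpolation=cv2.INTER_CUBIC))
E
```

```text
(no output)
```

View pics/c1.png

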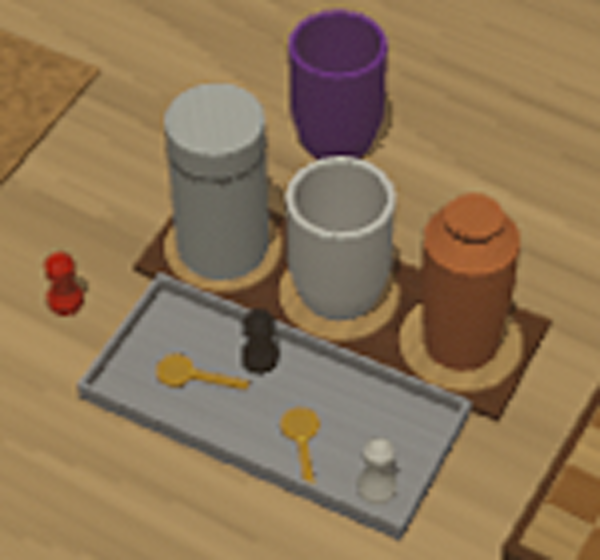

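View pics/c2.png

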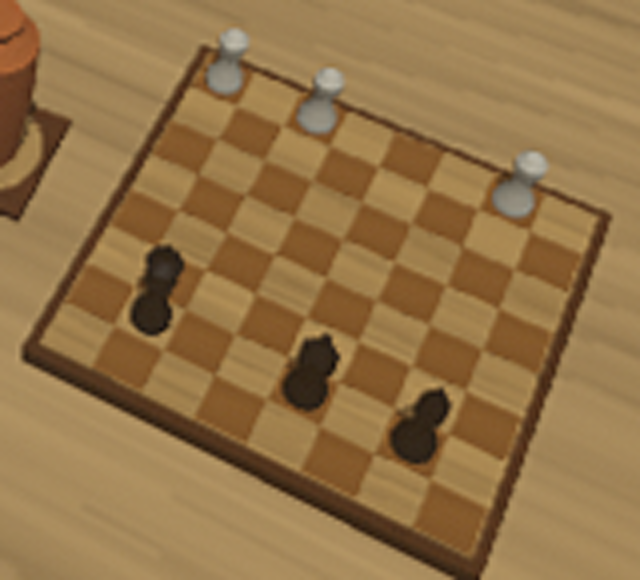

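Crop 1 confirms the pawn: black, at crop (260,340), against the tray's front wall. The red one at (65,285) is outside the tray, and the white spare is at (378,470). In the board crop, the three black pieces have their bases at (150,322), (305,395) and (412,448). I'll check their heights in both cameras to find the king.

```bash
cat > h.py <<'E'
import cv2,numpy as np
def cam(p): return cv2.Rodrigues(np.array(p["rvec"],float))[0],np.array(p["tvec"],float).ravel(),np.array(p["mtx"],float)
def unproj(p,uv,z):
    R,t,K=cam(p);c=-R.T@t;d=(np.linalg.inv(K)@np.c_[np.atleast_2d(uv),np.ones(len(np.atleast_2d(uv)))].T).T@R
    return (c+d*((z-c[2])/d[:,2])[:,None])[:,:2]
def proj(p,X): return cv2.projectPoints(np.atleast_2d(X).astype(float),np.array(p["rvec"],float),np.array(p["tvec"],float),np.array(p["mtx"],float),None)[0][:,0]
def ortho(p,im,z,x0,x1,y0,y1,s):
    # rows: x decreasing downward; cols: y decreasing rightward (robot's view)
    X,Y=np.meshgrid(np.arange(x1,x0,-1/s),np.arange(y1,y0,-1/s),indexing="ij")
    uv=proj(p,np.c_[X.ravel(),Y.ravel(),np.full(X.size,z)]).astype(np.float32).reshape(*X.shape,2)
    return cv2.remap(im,uv,None,cv2.INTER_LINEAR)
E
python3 - <<'E'
from plant import *
from h import *
p=camera_params("scene");s=camera_params("side")
c1=lambda a:np.array(a)/4+[205,150]-.375
c2=lambda a:np.array(a)/4+[325,200]-.375
print("board",unproj(p,c2([[205,47],[608,215],[475,553],[25,345]]),14).round().tolist())
print("strip",unproj(p,c1([[550,322],[497,418],[135,265]]),6).round().tolist())
print("tray",unproj(p,c1([[160,277],[468,405],[402,530],[80,390]]),14).round().tolist())
print("mat",unproj(p,[[171,145],[229,172],[177,227],[108,190]],4).round().tolist())
b=unproj(p,c2([[150,322],[305,397],[412,450]]),14);print("men",b.round().tolist())
for q in b:
  print([proj(p,[[*q,14+h] for h in (0,42,54,67)]).round().tolist(),proj(s,[[*q,14+h] for h in (0,42,54,67)]).round().tolist()])
print("tops caddy,bowl,vase",unproj(p,c1([[215,122]]),110+6).round(),unproj(p,c1([[340,196]]),91).round(),unproj(p,c1([[475,217]]),116).round())
print("pawn",unproj(p,c1([[261,325]]),3+31).round(),unproj(p,c1([[260,355]]),6).round())
print("red",unproj(p,[221,224],0).round(),"purple",unproj(p,[289.5,161],85).round())
E
```

```text
board [[366.0, 187.0], [364.0, 421.0], [590.0, 419.0], [600.0, 187.0]]
strip [[452.0, 141.0], [527.0, 145.0], [540.0, -89.0]]
tray [[545.0, -67.0], [532.0, 130.0], [620.0, 137.0], [635.0, -59.0]]
mat [[426.0, -397.0], [430.0, -196.0], [641.0, -194.0], [640.0, -422.0]]
men [[554.0, 236.0], [554.0, 321.0], [554.0, 376.0]]
[[[362.0, 280.0], [365.0, 269.0], [366.0, 266.0], [367.0, 262.0]], [[216.0, 303.0], [214.0, 283.0], [213.0, 277.0], [213.0, 271.0]]]
[[[401.0, 299.0], [405.0, 288.0], [407.0, 285.0], [408.0, 282.0]], [[201.0, 339.0], [198.0, 318.0], [197.0, 312.0], [196.0, 305.0]]]
[[[428.0, 312.0], [433.0, 302.0], [435.0, 299.0], [437.0, 295.0]], [[188.0, 367.0], [185.0, 345.0], [184.0, 339.0], [183.0, 331.0]]]
tops caddy,bowl,vase [[503. -50.]] [[496.  25.]] [[491. 104.]]
pawn [[557.  11.]] [[558.  10.]]
red [[ 578. -113.]] purple [[387. -39.]]
```

```bash
python3 - <<'E'
import cv2
im=cv2.imread("pics/side0.png")
cv2.imwrite("pics/c3.png",cv2.resize(im[170:400,145:345],None,fx=2.6,fy=2.6,interpolation=cv2.INTER_CUBIC))
E
```

```text
(no output)
```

View pics/c3.png

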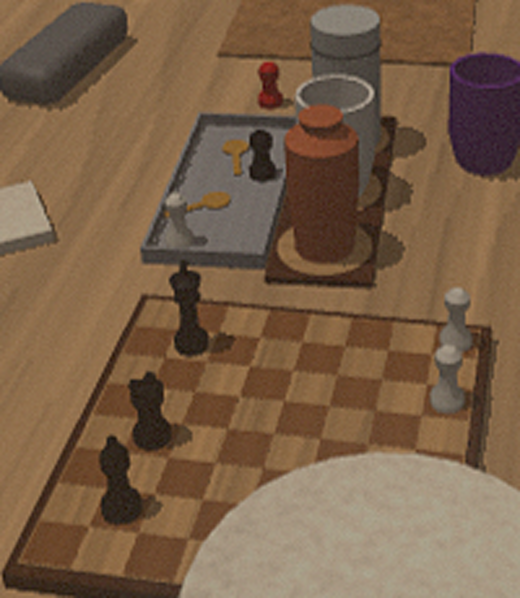

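The side crop shows three black pieces on the board: the king at crop (188,310), the rook at (150,410) and the bishop at (118,480). The first one's top, at full-picture row 271, matches 67 mm, and its cross is visible, so it is the king. It stands near (554,236). The pawn at crop (262,155) is in the tray. Next I move above the board for a sharper view from the wrist camera.

Emit:
step_arm(deltas=[34.5,-27.5,16,-7.1,91,34.5,-27.5,16,-7.1,91,34.5,-27.5,16,-7.1,91,34.5,-27.5,16,-7.1,91,34.5,-27.5,16,-7.1,91,34.5,-27.5,16,-7.1,91,34.5,-27.5,16,-7.1,91,34.5,-27.5,16,-7.1,91,34.5,-27.5,16,-7.1,91,34.5,-27.5,16,-7.1,91])

```text
time: 1.4
tool_pos: [480.7, 231.3, 350.0]
tcp_rot: [-3.141, -0.0, 1.638]
contact_force: [1.0, 0.6, 0.3]
grip_width: 90.9
finger_force: 0.0
```

```bash
python3 - <<'E'
from plant import *
from h import *
import pickle
print(np.round(get_obs()["tool_pos"]),np.round(get_obs()["dq"],3))
p=camera_params("wrist");im=capture("wrist")[:,:,::-1];p2=camera_params("wrist")
print(np.abs(p["tvec"]-p2["tvec"]).max())
pickle.dump((p,im),open("w1.pkl","wb"));cv2.imwrite("pics/w1.png",im)
E
```

```text
[481. 231. 350.] [-0.574  0.288 -0.721  0.001  0.436  0.411]
3.727478395726621
```

View pics/w1.png

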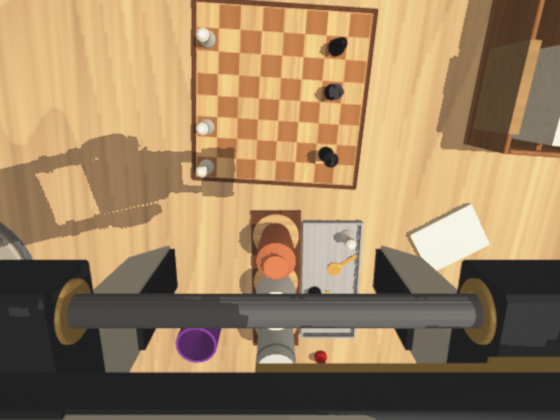

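The wrist view shows the board at (280,95) and the king at (329,157). The strip is below with the vase (276,262), bowl and caddy in a row, and the tray with the pawn at (315,292). The arm was still settling, so I'll retake it and fit the board checker pattern numerically.

```bash
cat > fit.py <<'E'
from plant import *
from h import *
import pickle
from scipy.optimize import minimize
from scipy.ndimage import map_coordinates
def samp(p,g,xy,z): 
    uv=proj(p,np.c_[xy,np.full(len(xy),z)]); return map_coordinates(g,[uv[:,1],uv[:,0]],order=1,mode="nearest")
def rot(v,a): c,s=np.cos(a),np.sin(a); return v@np.array([[c,s],[-s,c]])
def board(p,g,x0):
    a=np.arange(-110,111,4.); L=np.array([(x,y) for x in a for y in a])
    k=np.sign(np.sin(np.pi*L[:,0]/28)*np.sin(np.pi*L[:,1]/28)); m=(k!=0);L=L[m];k=k[m]
    f=lambda q:-abs(np.corrcoef(samp(p,g,rot(L,q[2]/100)+q[:2],14),k)[0,1])
    best=min((minimize(f,[x0[0]+i,x0[1]+j,x0[2]],method="Nelder-Mead",options=dict(initial_simplex=None)) for i in(-6,0,6) for j in (-6,0,6)),key=lambda r:r.fun)
    return best.x,best.fun
E
python3 - <<'E'
from fit import *
for _ in range(6): p=camera_params("wrist");im=capture("wrist")[:,:,::-1]
d=np.abs(p["tvec"]-camera_params("wrist")["tvec"]).max();print("move",d,get_obs()["time"])
pickle.dump((p,im),open("w1.pkl","wb"))
q,f=board(p,cv2.cvtColor(np.ascontiguousarray(im),cv2.COLOR_BGR2GRAY).astype(float),[482,304,0]);print("wrist",q,f)
s=camera_params("scene");i2=cv2.imread("pics/scene0.png",0).astype(float)
print("scene",board(s,i2,q))
# ortho of board at z=14, 3px/mm-ish
o=ortho(p,im,14,q[0]-30,q[0]+125,q[1]-125,q[1]+125,2.4)
for i in range(-4,5):
    A=proj
def px(X,Y): return int(((q[0]+125)-X)*2.4),int(((q[1]+125)-Y)*2.4)
for i in range(-1,5):
  for j in range(-4,5):
    X,Y=rot(np.array([[i*28.,j*28.]]),q[2]/100)[0]+q[:2]; r,c=px(X,Y); cv2.circle(o,(c,r),2,(0,255,0),-1)
cv2.imwrite("pics/o1.png",o)
E
```

```text
move 0.06856104040952005 1.75
wrist [481.98761967 302.54773445   0.66036354] -0.6989461985090678
scene (array([481.2242344 , 304.43753227,   0.69911699]), np.float64(-0.6879609296853999))
```

View pics/o1.png

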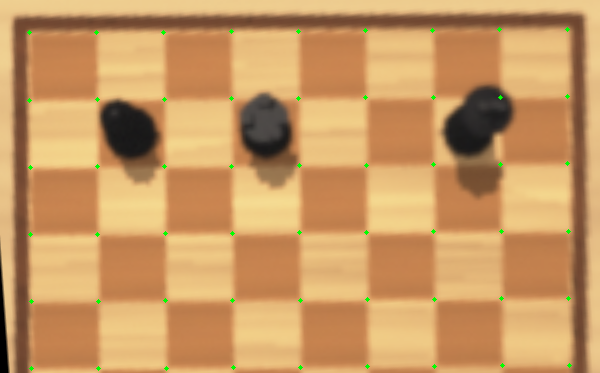

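The orthophoto's green grid matches the squares. The king (right, base at (467,133)) stands in the square at board-local (70,-70). The pawn target is therefore local (14,-70), about (496.3, 233.3) in world coordinates. Next I measure the mat and refine the three objects.

```bash
python3 - <<'E'
from fit import *
s=camera_params("scene");im=cv2.imread("pics/scene0.png");lab=cv2.cvtColor(im,cv2.COLOR_BGR2LAB).astype(float)
def ring(h): 
    hx,hy=h;t=np.linspace(-1,1,60);return np.r_[np.c_[t*hx,t*0+hy],np.c_[t*hx,t*0-hy],np.c_[t*0+hx,t*hy],np.c_[t*0-hx,t*hy]]
def rect(p,hx,hy,z,q0,d=5):
    I,O=ring((hx-d,hy-d)),ring((hx+d,hy+d))
    def f(q):
        v=0
        for c in range(3):
            g=lab[:,:,c]; v+=np.mean(np.abs(samp(p,g,rot(I,q[2]/100)+q[:2],z)-samp(p,g,rot(O,q[2]/100)+q[:2],z)))
        return -v
    return min((minimize(f,[q0[0]+i,q0[1]+j,q0[2]+a],method="Nelder-Mead") for i in(-8,0,8) for j in(-8,0,8) for a in (-5,3)),key=lambda r:r.fun)
r=rect(s,120,105,4,[534,-302,0]);print("mat",r.x,r.fun)
r=rect(s,45,100,14,[583,35,7],4);print("tray",r.x,r.fun)
print("matcorn pix",proj(s,np.c_[rot(np.array([[120,105],[120,-105],[-120,-105],[-120,105.]]),0)+[534,-302],[4]*4]).round().tolist())
p,im=pickle.load(open("w1.pkl","rb"))
print("vase lip",unproj(p,[276,262],116))
E
python3 - <<'E'
import cv2
im=cv2.imread("pics/scene0.png")
cv2.imwrite("pics/c4.png",cv2.resize(im[130:245,95:245],None,fx=4,fy=4,interpolation=cv2.INTER_CUBIC))
E
```

```text
mat [ 542.15640997 -300.03505747    5.22146745] -33.107449409797475
tray [589.93193937  35.81936297   6.91780217] -67.4421159739913
matcorn pix [[172.0, 230.0], [108.0, 196.0], [171.0, 141.0], [232.0, 168.0]]
vase lip [[489.17195917 110.29852277]]
```

View pics/c4.png

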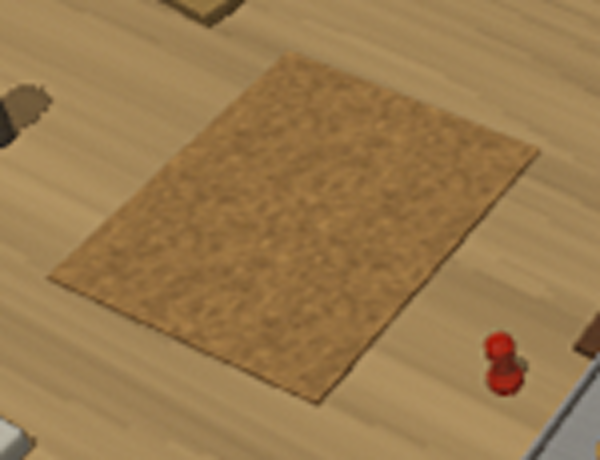

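The mat crop has its corners at (290,52), (540,151), (318,404) and (50,277). I move on towards the strip for a clear top view.

Emit:
step_arm(deltas=[1.5,-35,-6,0,91,1.5,-35,-6,0,91,1.5,-35,-6,0,91,1.5,-35,-6,0,91,1.5,-35,-6,0,91,1.5,-35,-6,0,91,1.5,-35,-6,0,91,1.5,-35,-6,0,91,0,0,0,0,91,0,0,0,0,91])

```text
time: 3.0
tool_pos: [491.6, -46.5, 301.9]
tcp_rot: [3.141, -0.0, 1.644]
contact_force: [0.1, 0.2, 0.6]
grip_width: 91.2
finger_force: 0.0
```

```bash
python3 - <<'E'
from fit import *
s=camera_params("scene")
print("mat",unproj(s,[[167.4,142.6],[229.6,167.5],[174.1,230.5],[107.1,199]],4).round(1).tolist())
for _ in range(3): p=camera_params("wrist");im=capture("wrist")[:,:,::-1]
print(get_obs()["tool_pos"],get_obs()["tcp_rot"],get_obs()["time"])
pickle.dump((p,im),open("w2.pkl","wb"));cv2.imwrite("pics/w2.png",im)
E
```

```text
mat [[423.6, -412.9], [415.2, -204.7], [652.3, -193.3], [662.8, -401.3]]
[491.84656138 -46.38145925 302.04323115] [ 3.14096692e+00 -5.97808946e-05  1.64451816e+00] 3.15
```

View pics/w2.png

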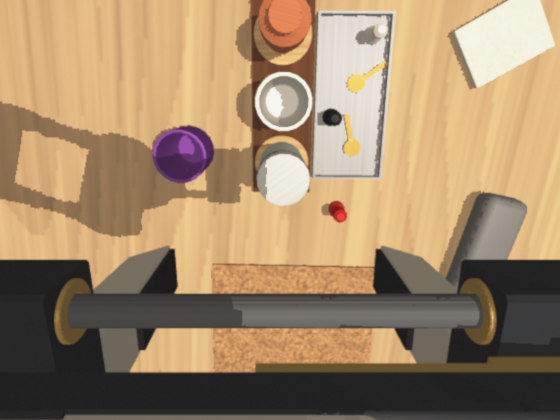

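From above: caddy top at (283,179), bowl rim at (283,101), vase lip at (286,17). The tray corners are (318,11), (396,12), (382,178) and (313,177), with the pawn's head at (332,117). The mat's edge is at row 264.

```bash
python3 - <<'E'
from fit import *
p,im=pickle.load(open("w2.pkl","rb"))
g=np.ascontiguousarray(im)
for n,uv,z in [("caddy",[283,179],116),("bowl",[283,101],91),("vase",[286,17],116),("pawn",[332,117],36)]: print(n,unproj(p,uv,z).round(1))
print("tray",unproj(p,[[318,11],[396,12],[382,178],[313,177]],14).round(1).tolist())
# pawn blob, bowl circle
hsv=cv2.cvtColor(g[90:140,316:360],cv2.COLOR_BGR2GRAY);m=hsv<60;ys,xs=np.nonzero(m);print("pawn blob",xs.mean()+316,ys.mean()+90,m.sum())
c=cv2.HoughCircles(cv2.cvtColor(g[50:215,240:325],cv2.COLOR_BGR2GRAY),cv2.HOUGH_GRADIENT,1,40,param1=120,param2=18,minRadius=21,maxRadius=32)
print(c+[240,50,0] if c is not None else c)
print("mat edge",unproj(p,[[214,264],[380,266]],4).round(1).tolist())
E
```

```text
caddy [[501.1 -53.1]]
bowl [[495.5  24.3]]
vase [[491.8  99.1]]
pawn [[556.7   9.5]]
tray [[529.9, 127.0], [620.7, 132.6], [634.5, -64.2], [544.0, -69.4]]
pawn blob 330.34831460674155 116.87078651685394 178
[[[282.5        101.5         29.20000076]
  [282.5        178.5         26.79999924]]]
mat edge [[416.5, -208.3], [654.4, -194.1]]
```

Emit:
step_arm(deltas=[2,-1.5,-45,0,91,2,-1.5,-45,0,91,2,-1.5,-45,0,91,2,-1,-45,0,91,1.5,-1,-40,0,91,0,0,-26,0,91,0,0,0,0,30,0,0,0,0,30,0,0,0,0,30,0,0,0,0,30])

```text
time: 4.4
tool_pos: [501.8, -54.2, 56.7]
tcp_rot: [3.14, 0.001, 1.643]
contact_force: [0.4, 0.2, 1.2]
grip_width: 55.7
finger_force: 14.6
```

Emit:
step_arm(deltas=[0,0,35,0,30,0,0,35,0,30,0,-40,0,0,30,0,-40,0,0,30,0,-40,0,0,30,1,-40,0,0,30,1,-40,0,0,30,0,-40,0,0,30,0,-40,0,0,30,0,-42,0,0,30])

```text
time: 5.65
tool_pos: [503.1, -377.2, 125.8]
tcp_rot: [3.142, -0.0, 1.643]
contact_force: [1.7, 0.4, -1.5]
grip_width: 55.7
finger_force: 30.0
```

Emit:
step_arm(deltas=[0,0,0,0,30,0,0,-35,0,30,0,0,-25,0,30,0,0,-10,0,30,0,0,0,0,30,0,0,0,0,30,0,0,0,0,91,0,0,0,0,91,0,0,0,0,91,0,0,0,0,91])

```text
time: 6.9
tool_pos: [503.4, -376.1, 55.9]
tcp_rot: [3.141, 0.0, 1.643]
contact_force: [0.1, 0.3, -0.4]
grip_width: 89.4
finger_force: 0.0
```

Emit:
step_arm(deltas=[0,0,45,0,91,0,0,45,0,91,-1,50,0,0,91,-1,50,0,0,91,-1,50,0,0,91,-1,50,0,0,91,-1,50,0,0,91,-1,50,0,0,91,-1,50,0,0,91,0,50,0,0,91])

```text
time: 8.15
tool_pos: [496.2, 25.5, 146.0]
tcp_rot: [3.141, 0.0, 1.642]
contact_force: [-0.0, -0.2, 0.3]
grip_width: 91.3
finger_force: 0.0
```

Emit:
step_arm(deltas=[0,0,-35,0,91,0,0,-35,0,91,0,0,-25,0,91,0,0,-10,0,91,0,0,0,0,91,0,0,0,0,30,0,0,0,0,30,0,0,0,0,30,0,0,0,0,30,0,0,0,0,30])

```text
time: 9.4
tool_pos: [496.4, 23.9, 41.1]
tcp_rot: [3.141, 0.0, 1.643]
contact_force: [-1.6, -0.2, 5.2]
grip_width: 58.7
finger_force: 30.0
```

Emit:
step_arm(deltas=[0,0,35,0,30,0,0,35,0,30,0,-41,0,0,30,1,-41,0,0,30,1,-41,0,0,30,1,-41,0,0,30,1,-41,0,0,30,0,-41,0,0,30,0,-41,0,0,30,0,-40,0,0,30])

```text
time: 10.65
tool_pos: [500.0, -304.2, 110.2]
tcp_rot: [-3.141, -0.001, 1.642]
contact_force: [0.7, -0.8, -1.1]
grip_width: 59.1
finger_force: 30.0
```

Emit:
step_arm(deltas=[0,0,0,0,30,0,0,-35,0,30,0,0,-25,0,30,0,0,-10.5,0,30,0,0,0,0,30,0,0,0,0,30,0,0,0,0,91,0,0,0,0,91,0,0,0,0,91,0,0,0,0,91])

```text
time: 11.9
tool_pos: [500.4, -303.1, 40.3]
tcp_rot: [3.141, 0.0, 1.643]
contact_force: [0.6, 0.2, 0.2]
grip_width: 90.3
finger_force: 0.0
```

Emit:
step_arm(deltas=[0,0,50,0,91,0,0,50,0,91,-2,50.5,0,0,91,-2,50.5,0,0,91,-1,50.5,0,0,91,-1,50.5,0,0,91,-1,50.5,0,0,91,-1,50.5,0,0,91,-1,50.5,0,0,91,-0.5,50.5,0,0,91])

```text
time: 13.15
tool_pos: [490.7, 102.5, 140.5]
tcp_rot: [3.141, 0.0, 1.642]
contact_force: [1.1, -0.2, -0.2]
grip_width: 90.9
finger_force: 0.0
```

Emit:
step_arm(deltas=[0,0,-30,0,91,0,0,-30,0,91,0,0,-14,0,91,0,0,-5,0,91,0,0,0,0,91,0,0,0,0,30,0,0,0,0,30,0,0,0,0,30,0,0,0,0,30,0,0,0,0,30])

```text
time: 14.4
tool_pos: [490.9, 100.9, 61.6]
tcp_rot: [3.141, 0.0, 1.643]
contact_force: [-3.6, -0.9, 18.3]
grip_width: 45.7
finger_force: 25.0
```

The opening (45.7) and the force are odd, so I look before lifting.

```bash
python3 - <<'E'
from plant import *
import cv2,numpy as np
a=capture("side")[:,:,::-1][130:330,170:370];b=capture("scene")[:,:,::-1][130:330,170:370]
o=get_obs();print({k:np.round(o[k],2) for k in("tool_pos","contact_force","moment","grip_width","finger_force","time")})
cv2.imwrite("pics/v.png",cv2.resize(np.hstack([a,b]),None,fx=2,fy=2,interpolation=cv2.INTER_CUBIC))
E
```

```text
{'tool_pos': array([491.66, 100.97,  62.9 ]), 'contact_force': array([-4.42, -0.42, 18.5 ]), 'moment': array([-0.17,  0.91,  0.  ]), 'grip_width': np.float64(42.81), 'finger_force': np.float64(24.95), 'time': np.float64(14.5)}
```

View pics/v.png

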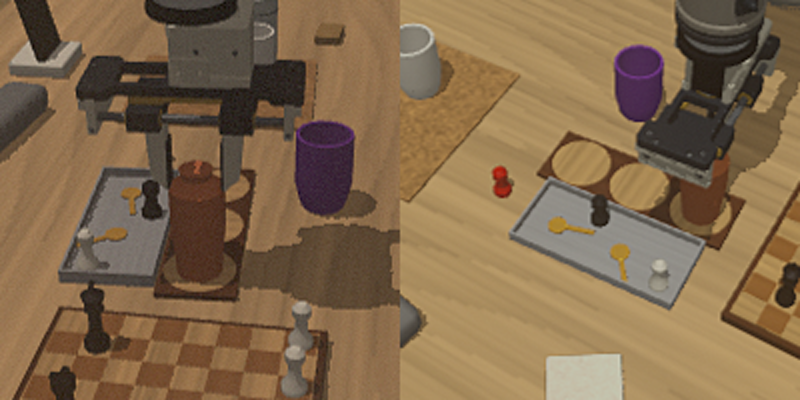

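The fingers grip at or past the vase's rim side, not square on the body. I check by projecting (no time passes).

```bash
python3 - <<'E'
from fit import *
s=camera_params("side");c=camera_params("scene")
f=lambda p,X:((proj(p,X)-[170,130])*2).round().tolist()
for y in(92,100,108,116): print(y,"side foot,52top,lip",f(s,[[491,y-22,6],[491,y+22,6],[491,y,98],[491,y,116]]),"scene disc,lip",f(c,[[491,y,6],[491,y,116]]))
print("tips",f(s,[[491-45,101,62],[491+45,101,62],[491-45,101,100]]))
E
```

```text
92 side foot,52top,lip [[204.0, 250.0], [195.0, 276.0], [197.0, 180.0], [196.0, 162.0]] scene disc,lip [[291.0, 206.0], [296.0, 143.0]]
100 side foot,52top,lip [[202.0, 254.0], [193.0, 281.0], [195.0, 184.0], [194.0, 167.0]] scene disc,lip [[297.0, 209.0], [303.0, 146.0]]
108 side foot,52top,lip [[200.0, 259.0], [191.0, 286.0], [193.0, 188.0], [193.0, 171.0]] scene disc,lip [[303.0, 212.0], [310.0, 149.0]]
116 side foot,52top,lip [[199.0, 264.0], [190.0, 291.0], [191.0, 193.0], [191.0, 175.0]] scene disc,lip [[309.0, 215.0], [317.0, 152.0]]
tips [[244.0, 222.0], [148.0, 214.0], [244.0, 186.0]]
```

```bash
python3 - <<'E'
from fit import *
from scipy.spatial.transform import Rotation as Ro
p,im=pickle.load(open("w2.pkl","rb"))
T=np.array([491.85,-46.4,302.0]);R=Ro.from_euler("xyz",[3.141,0,1.6445]).as_matrix()
for z in(0,-19,-40,-66): print(z,"w2 inner L/R",proj(p,[T+R@[x,y,z] for y in(-46,46,-65,65) for x in (-9.5,9.5)]).round().tolist())
b=capture("side")[:,:,::-1];np.save("side1.npy",b)
o=get_obs();print(o["grip_width"],o["tool_pos"],o["time"])
s=camera_params("side")
c=b[150:290,210:330];c=cv2.resize(c,None,fx=4,fy=4,interpolation=cv2.INTER_CUBIC).copy()
for k,(dz,col) in enumerate([(0,(0,255,0)),(19,(255,255,0)),(66,(0,0,255))]):
    for x in(-22,22,-40,40):
      for dy in (-9.5,9.5):
        u=(proj(s,[o["tool_pos"]+[x,dy,dz]])[0]-[210,150])*4; cv2.circle(c,tuple(int(v) for v in u),4,col,-1)
cv2.imwrite("pics/s1.png",c)
E
```

```text
0 w2 inner L/R [[193.0, 253.0], [191.0, 221.0], [356.0, 253.0], [358.0, 221.0], [159.0, 253.0], [156.0, 221.0], [390.0, 253.0], [393.0, 221.0]]
-19 w2 inner L/R [[185.0, 268.0], [182.0, 233.0], [364.0, 268.0], [367.0, 233.0], [148.0, 268.0], [144.0, 233.0], [401.0, 268.0], [405.0, 233.0]]
-40 w2 inner L/R [[175.0, 288.0], [171.0, 249.0], [374.0, 288.0], [378.0, 249.0], [133.0, 288.0], [129.0, 250.0], [416.0, 288.0], [420.0, 249.0]]
-66 w2 inner L/R [[158.0, 320.0], [153.0, 276.0], [391.0, 320.0], [396.0, 276.0], [109.0, 320.0], [103.0, 276.0], [440.0, 320.0], [446.0, 276.0]]
41.732873191773336 [491.81013912 100.98290605  63.18771855] 14.55
```

View pics/s1.png

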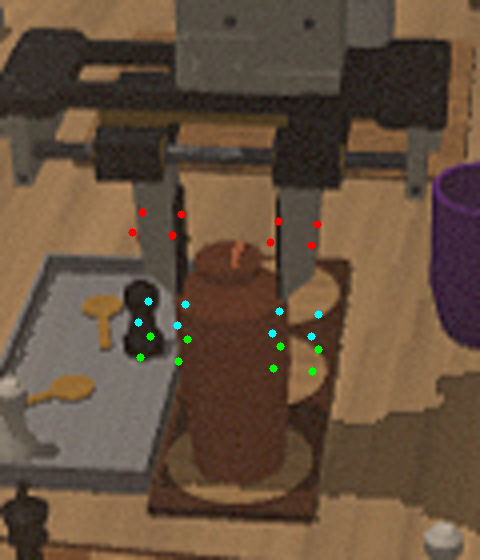

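The overlay shows the real fingertips about 38 mm above where the stated TCP would put them. The green dots (TCP) sit well below the finger ends at (290,300), and picture w2 agrees. So the fingers are on the vase's shoulder. I open, go 38 mm lower and grip again.

Emit:
step_arm(deltas=[0,0,0,0,91,0,0,0,0,91,0,0,0,0,91,0,0,0,0,91,0,0,-14,0,91,0,0,-14,0,91,0,0,-10,0,91,0,0,0,0,91,0,0,0,0,91,0,0,0,0,91])

```text
time: 15.8
tool_pos: [491.2, 100.9, 23.6]
tcp_rot: [3.141, 0.0, 1.643]
contact_force: [0.1, -0.4, 0.4]
grip_width: 91.2
finger_force: 0.0
```

```bash
python3 - <<'E'
from fit import *
o=get_obs();b=capture("side")[:,:,::-1]
s=camera_params("side");print(o["tool_pos"],o["contact_force"])
def prep(n,p,b,x0,y0):
    c=cv2.resize(b[y0:y0+140,x0:x0+100],None,fx=4,fy=4,interpolation=cv2.INTER_CUBIC).copy()
    for dz,col in [(0,(0,255,0)),(38,(255,255,0))]:
      for x in(-46,46):
        for dy in (-9.5,9.5):
          u=(proj(p,[o["tool_pos"]+[x,dy,dz]])[0]-[x0,y0])*4; cv2.circle(c,tuple(int(v) for v in u),3,col,-1)
    return c
c=capture("scene")[:,:,::-1]
cv2.imwrite("pics/s2.png",np.hstack([prep("side",s,b,220,150),prep("scene",camera_params("scene"),c,270,140)]))
E
```

```text
[491.22171433 100.94593208  23.6347258 ] [ 0.05168265 -0.39461469  0.38928011]
```

View pics/s2.png

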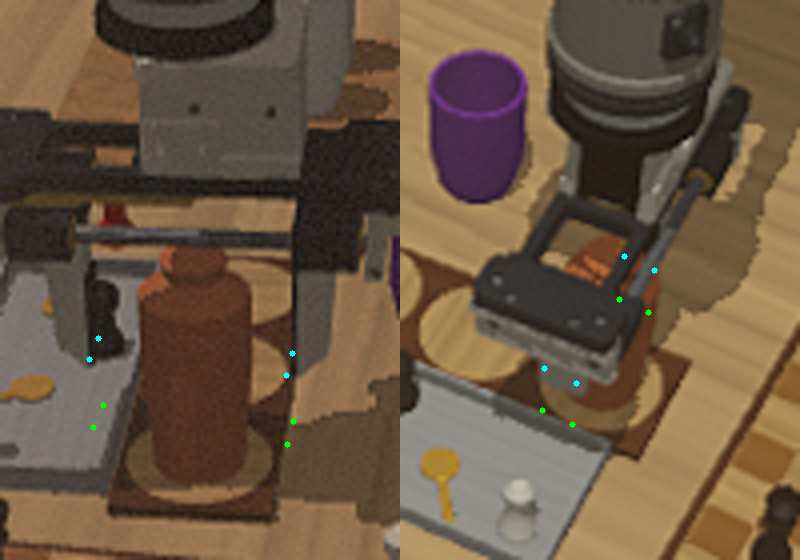

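The +38 mm dots (cyan) sit exactly on the fingertips in both views. The vase stands upright in the middle of its disc. I grip it now.

Emit:
step_arm(deltas=[0,0,0,0,30,0,0,0,0,30,0,0,0,0,30,0,0,0,0,30,0,0,0,0,30,0,0,0,0,30,0,0,0,0,30,0,0,20,0,30,0,0,25,0,30,0,0,25,0,30])

```text
time: 17.15
tool_pos: [490.4, 100.9, 93.6]
tcp_rot: [-3.141, -0.0, 1.643]
contact_force: [-0.3, -0.2, -2.1]
grip_width: 51.3
finger_force: 30.0
```

Emit:
step_arm(deltas=[1,-41,0,0,30,1,-41,0,0,30,1,-41,0,0,30,1,-41,0,0,30,1,-41,0,0,30,1,-41,0,0,30,0,-41,0,0,30,0,-41,0,0,30,0,-5,0,0,30,0,0,0,0,30])

```text
time: 18.4
tool_pos: [496.4, -231.8, 92.8]
tcp_rot: [-3.141, -0.001, 1.642]
contact_force: [-0.1, 0.7, -1.9]
grip_width: 51.5
finger_force: 30.0
```

Emit:
step_arm(deltas=[0,0,-35,0,30,0,0,-26,0,30,0,0,-10,0,30,0,0,0,0,30,0,0,0,0,30,0,0,0,0,91,0,0,0,0,91,0,0,0,0,91,0,0,0,0,91,0,0,0,0,91])

```text
time: 19.65
tool_pos: [496.9, -232.2, 22.3]
tcp_rot: [3.141, 0.0, 1.643]
contact_force: [-0.1, -0.3, 0.0]
grip_width: 90.7
finger_force: 0.0
```

Emit:
step_arm(deltas=[0,0,50,0,91,0,0,55,0,91,7.5,30,0,-10,91,7.5,30,0,-10,91,7.5,30,0,-10,91,7.5,30,0,-10,50,7.5,30,0,-10,50,7.5,30,0,-10,50,7.5,30,0,-10,50,7.5,32,0,-10,50])

```text
time: 20.9
tool_pos: [557.0, 10.8, 127.2]
tcp_rot: [3.141, 0.0, 0.24]
contact_force: [-0.1, -0.2, -1.2]
grip_width: 50.7
finger_force: 0.0
```

Emit:
step_arm(deltas=[0,0,0,-10,50,0,0,0,0,50,0,0,0,0,50,0,0,0,0,50,0,0,0,0,50,0,0,0,0,50,0,0,0,0,50,0,0,0,0,50,0,0,0,0,50,0,0,0,0,50])

```text
time: 22.15
tool_pos: [556.9, 9.9, 127.2]
tcp_rot: [3.142, -0.0, 0.072]
contact_force: [-0.3, -0.1, -0.3]
grip_width: 50.2
finger_force: 0.0
```

```bash
python3 - <<'E'
from fit import *
o=get_obs();p=camera_params("wrist");im=capture("wrist")[:,:,::-1]
print(o["tool_pos"],o["tcp_rot"],o["grip_width"],o["joint_positions"].round(2))
u=proj(p,[[556.7,9.7,34]])[0];print("pawn exp",u)
g=cv2.cvtColor(np.ascontiguousarray(im),cv2.COLOR_BGR2GRAY)
x,y=u.astype(int);w=g[max(y-45,0):y+45,x-45:x+45];print(w.min(),np.percentile(w,[5,20,50]))
n,l,st,ce=cv2.connectedComponentsWithStats((w<50).astype(np.uint8))
for i in range(1,n):
  if st[i,4]>40: c=ce[i]+[x-45,max(y-45,0)]; print(st[i],c,unproj(p,c,33).round(1))
cc=im[max(y-110,0):y+100,x-130:x+130];cv2.imwrite("pics/p1.png",cv2.resize(cc,None,fx=2.4,fy=2.4));print("crop origin",x-130,max(y-110,0))
s=camera_params("scene");S=capture("scene")[:,:,::-1]; cv2.imwrite("pics/sc2.png",S)
E
```

```text
[556.86342957   9.94945747 127.24050833] [ 3.14151411e+00 -5.44916783e-06  7.19143890e-02] 50.246718135786 [-0.12  0.46  1.53 -0.    1.16  1.38]
pawn exp [274.05832429 196.19694302]
28 [ 44.  96. 201.]
[ 35  23  23  31 460] [275.42391304 187.70652174] [[563.4   9.1]]
crop origin 144 86
```

View pics/p1.png

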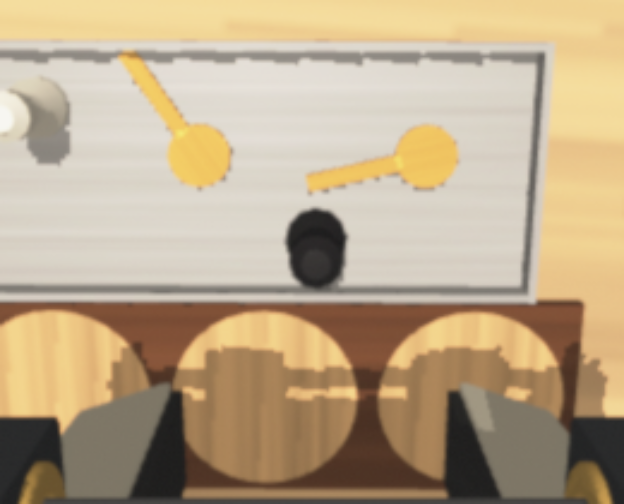

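The crop shows the tray with the black pawn's head at (317,265), centred between the fingers, and the discs empty. I descend so the tips are at about z=24 and grip the head.

Emit:
step_arm(deltas=[0,-0.8,-40,0,50,0,0,-40,0,50,0,0,-35,0,50,0,0,-18,0,50,0,0,-8,0,50,0,0,0,0,50,0,0,0,0,50,0,0,0,0,5,0,0,0,0,5,0,0,0,0,5])

```text
time: 23.5
tool_pos: [556.9, 9.1, -13.5]
tcp_rot: [3.141, -0.0, 0.072]
contact_force: [-0.5, 0.6, 1.0]
grip_width: 24.4
finger_force: 0.0
```

Emit:
step_arm(deltas=[0,0,0,0,5,0,0,0,0,5,0,0,0,0,5,0,0,0,0,5,0,0,0,0,5,0,0,0,0,5,0,0,0,0,5,0,0,0,0,5,0,0,0,0,5,0,0,0,0,5])

```text
time: 24.75
tool_pos: [556.9, 9.1, -13.7]
tcp_rot: [3.141, -0.0, 0.072]
contact_force: [0.1, 0.4, 2.4]
grip_width: 16.8
finger_force: 30.0
```

Emit:
step_arm(deltas=[0,0,10,0,5,0,0,20,0,5,0,0,20,0,5,-5,20,0,0,5,-10,38,0,0,5,-12,44,0,0,5,-12,44,0,0,5,-12,44,0,0,5,-9.5,34,0,0,5,0,0,0,0,5])

```text
time: 26.0
tool_pos: [494.2, 235.9, 35.5]
tcp_rot: [3.142, 0.002, 0.076]
contact_force: [0.4, 0.4, 0.1]
grip_width: 16.6
finger_force: 30.0
```

```bash
python3 - <<'E'
from fit import *
for _ in range(4): o=get_obs();p=camera_params("wrist");im=capture("wrist")[:,:,::-1]
g=np.ascontiguousarray(im)
print(o["tool_pos"],o["tcp_rot"],o["grip_width"],o["finger_force"])
q,f=board(p,cv2.cvtColor(g,cv2.COLOR_BGR2GRAY).astype(float),[482,303,.66]);print("board",q,f)
k=rot(np.array([[14.,-70]]),q[2]/100)[0]+q[:2];print("target",k)
T=o["tool_pos"]
print("expected pawn base/top px",proj(p,[[T[0],T[1],T[2]+14+3+z] for z in(0,7,36)]).round().tolist())
u=proj(p,[[T[0],T[1],T[2]+17]])[0].astype(int)
S=capture("side")[:,:,::-1]
a=cv2.resize(im[60:260,175:375],(400,400));b=cv2.resize(S[200:400,130:330],(400,400))
b=b.copy(); s=camera_params("side")
for X in ([*k,14],[T[0],T[1],T[2]+17]): cv2.circle(b,tuple(int(v) for v in (proj(s,[X])[0]-[130,200])*2),3,(0,255,0),-1)
a=a.copy(); cv2.circle(a,tuple(int(v) for v in (proj(p,[[T[0],T[1],T[2]+17]])[0]-[175,60])*2),3,(0,255,0),-1)
cv2.circle(a,tuple(int(v) for v in (proj(p,[[*k,14]])[0]-[175,60])*2),3,(255,0,0),-1)
cv2.imwrite("pics/p2.png",np.hstack([a,b]))
E
```

```text
[495.7852319  232.90668514  35.7680243 ] [3.14105856e+00 1.02097462e-03 7.20988346e-02] 16.008314037623645 30.000020434817998
board [482.51858563 302.65110538   1.46937404] -0.2543106659325047
target [497.54559913 232.86436692]
expected pawn base/top px [[273.0, 251.0], [273.0, 256.0], [273.0, 285.0]]
```

View pics/p2.png

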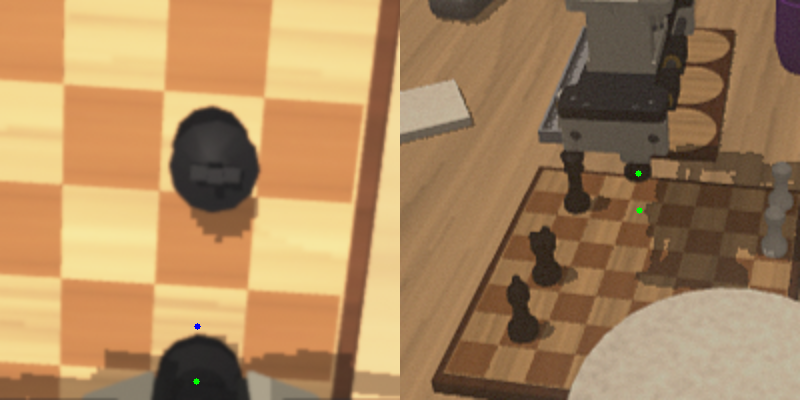

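In the wrist crop, the pawn's base in the gripper (202,380) heads for the marked centre of the light square (197,326), two below the king (215,160). The side view agrees. I lower, release and rise.

Emit:
step_arm(deltas=[0.5,0,-20,0,5,0,0,-12,0,5,0,0,-5,0,5,0,0,0,0,5,0,0,0,0,5,0,0,0,0,50,0,0,0,0,50,0,0,0,0,50,0,0,0,0,50,0,0,0,0,50])

```text
time: 27.5
tool_pos: [496.8, 233.1, -0.8]
tcp_rot: [3.141, 0.0, 0.072]
contact_force: [-0.1, -0.7, 0.0]
grip_width: 49.8
finger_force: 0.0
```

Emit:
step_arm(deltas=[0,0,0,0,50,0,0,20,0,50,0,0,40,0,50,0,0,40,0,50,0,0,30,0,91,0,0,0,0,91,0,0,0,0,91,0,0,0,0,91,0,0,0,0,91,0,0,0,0,91])

```text
time: 28.75
tool_pos: [496.7, 233.0, 128.7]
tcp_rot: [3.141, 0.001, 0.072]
contact_force: [-0.1, 0.8, -0.3]
grip_width: 90.7
finger_force: 0.0
```

```bash
python3 - <<'E'
from fit import *
o=get_obs();p=camera_params("wrist");im=capture("wrist")[:,:,::-1]
g=np.ascontiguousarray(im);gr=cv2.cvtColor(g,cv2.COLOR_BGR2GRAY)
print(o["tool_pos"],o["tcp_rot"],o["time"])
q,f=board(p,gr.astype(float),[482,303,.66]);print("board",q,f)
k=rot(np.array([[14.,-70]]),q[2]/100)[0]+q[:2];print("target",k)
u=proj(p,[[*k,14+10]])[0];x,y=u.astype(int)
w=gr[y-60:y+60,x-60:x+60];n,l,st,ce=cv2.connectedComponentsWithStats((w<50).astype(np.uint8))
for i in range(1,n):
  if st[i,4]>40: c=ce[i]+[x-60,y-60]; print(st[i],c,unproj(p,c,32).round(1),"exp",proj(p,[[*k,14],[*k,34],[*k,54]]).round(1).tolist())
S=capture("scene")[:,:,::-1];D=capture("side")[:,:,::-1]
a=cv2.resize(im[y-75:y+75,x-75:x+75],(300,300)).copy()
for z in (14,54): cv2.circle(a,tuple(int(v) for v in (proj(p,[[*k,z]])[0]-[x-75,y-75])*2),2,(0,255,0),-1)
b=cv2.resize(D[230:330,170:270],(300,300)); c=cv2.resize(S[120:270,90:290],(400,300)); d=cv2.resize(S[220:320,330:430],(300,300))
cv2.imwrite("pics/p3.png",np.vstack([np.hstack([a,b,]),np.hstack([d,c[:,:300]])]))
E
```

```text
[496.67428629 233.01483675 128.72170593] [3.14127921e+00 9.17441598e-04 7.17386264e-02] 28.75
board [482.4184807  302.78459695   1.13564903] -0.4302553450010752
target [497.21251515 232.9480983 ]
[ 54   0  25  11 189] [279.1957672  135.65608466] [[543.7 232.2]] exp [[274.0, 188.8], [273.9, 194.7], [273.9, 201.5]]
[ 50  44  24  33 487] [274.33264887 189.42710472] [[501.1 232.9]] exp [[274.0, 188.8], [273.9, 194.7], [273.9, 201.5]]
```

View pics/p3.png

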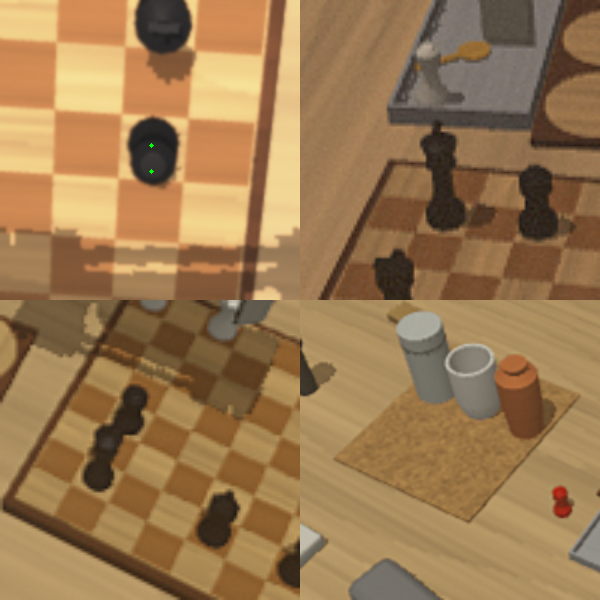

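The pawn stands upright in the centre of the light square, within about 1 mm of target (green dots), with one empty square to the king. Caddy, bowl and vase stand upright on the mat. The viewing budget is used up, so from here I rely on numbers. The vase goes back first.

Emit:
step_arm(deltas=[0,-46,0,9,91,0,-46,0,9,91,0,-46,0,9,91,0,-46,0,9,91,0,-46,0,9,91,0,-46,0,9,91,0,-46,0,9,91,0,-46,0,9,91,0,-46,0,9,91,0,-46,0,9,91])

```text
time: 30.15
tool_pos: [496.7, -228.5, 129.4]
tcp_rot: [3.141, 0.0, 1.648]
contact_force: [1.1, -0.2, 0.4]
grip_width: 91.0
finger_force: 0.0
```

Emit:
step_arm(deltas=[0,-5.2,0,0,91,0,0,0,0,91,0,0,0,0,91,0,0,0,0,91,0,0,0,0,91,0,0,0,0,91,0,0,0,0,91,0,0,0,0,91,0,0,0,0,91,0,0,0,0,91])

```text
time: 31.4
tool_pos: [496.8, -232.1, 129.2]
tcp_rot: [3.141, -0.0, 1.643]
contact_force: [-0.4, 0.2, 0.6]
grip_width: 91.0
finger_force: 0.0
```

Emit:
step_arm(deltas=[0,0,-35,0,91,0,0,-35,0,91,0,0,-25,0,91,0,0,-12,0,91,0,0,0,0,91,0,0,0,0,91,0,0,0,0,30,0,0,0,0,30,0,0,0,0,30,0,0,0,0,30])

```text
time: 32.65
tool_pos: [496.9, -232.1, 22.3]
tcp_rot: [3.141, 0.0, 1.643]
contact_force: [-0.7, 0.8, -0.6]
grip_width: 55.8
finger_force: 0.0
```

Emit:
step_arm(deltas=[0,0,0,0,30,0,0,0,0,30,0,0,25,0,30,0,0,25,0,30,0,0,20,0,30,-1,40,0,0,30,-1,40,0,0,30,-1,40,0,0,30,-1,40,0,0,30,-1,40,0,0,30])

```text
time: 33.9
tool_pos: [491.3, -30.8, 91.9]
tcp_rot: [-3.141, -0.0, 1.642]
contact_force: [1.0, 0.6, -1.6]
grip_width: 51.6
finger_force: 30.0
```

Emit:
step_arm(deltas=[0,40,0,0,30,0,40,0,0,30,0,35,0,0,30,-0.5,18,0,0,30,0,0,0,0,30,0,0,0,0,30,0,0,-20,0,30,0,0,-20,0,30,0,0,-15,0,30,0,0,0,0,30])

```text
time: 35.15
tool_pos: [490.6, 100.2, 36.3]
tcp_rot: [-3.139, 0.0, 1.642]
contact_force: [-0.2, 0.3, -1.3]
grip_width: 51.4
finger_force: 30.0
```

Emit:
step_arm(deltas=[0.3,0.5,-8,0,30,0,0,-4.5,0,30,0,0,0,0,30,0,0,0,0,30,0,0,0,0,91,0,0,0,0,91,0,0,0,0,91,0,0,0,0,91,0,0,0,0,91,0,0,0,0,91])

```text
time: 36.4
tool_pos: [491.6, 101.4, 24.7]
tcp_rot: [3.142, 0.0, 1.643]
contact_force: [0.8, 0.4, -0.3]
grip_width: 90.9
finger_force: 0.0
```

Emit:
step_arm(deltas=[0,0,52,0,91,0,0,53,0,91,1,-50.5,0,0,91,1,-50.5,0,0,91,1,-50.5,0,0,91,1,-50.5,0,0,91,1,-50.5,0,0,91,1,-50.5,0,0,91,1,-50.5,0,0,91,1.5,-51,0,0,91])

```text
time: 37.65
tool_pos: [499.9, -304.7, 129.7]
tcp_rot: [3.141, -0.0, 1.642]
contact_force: [1.1, 0.3, -0.4]
grip_width: 91.0
finger_force: 0.0
```

Emit:
step_arm(deltas=[0,0,0,0,91,0,0,-40,0,91,0,0,-40,0,91,0,0,-25,0,91,0,0,-10,0,91,0,0,0,0,91,0,0,0,0,91,0,0,0,0,30,0,0,0,0,30,0,0,0,0,30])

```text
time: 38.9
tool_pos: [500.2, -303.2, 15.0]
tcp_rot: [3.141, 0.0, 1.643]
contact_force: [0.8, -0.1, 0.1]
grip_width: 65.6
finger_force: 0.0
```

Emit:
step_arm(deltas=[0,0,0,0,30,0,0,0,0,30,0,0,25,0,30,0,0,25,0,30,0,0,20,0,30,-1,40,0,0,30,-1,40,0,0,30,-1,40,0,0,30,-1,40,0,0,30,0,40,0,0,30])

```text
time: 40.15
tool_pos: [495.7, -101.7, 84.4]
tcp_rot: [-3.141, -0.0, 1.642]
contact_force: [-0.0, -0.3, -1.1]
grip_width: 59.8
finger_force: 30.0
```

Emit:
step_arm(deltas=[0,40,0,0,30,0,40,0,0,30,0,32,0,0,30,0,15,0,0,30,0,0,0,0,30,0,0,0,0,30,0,0,-20,0,30,0,0,-20,0,30,0,0,-15,0,30,0,0,0,0,30])

```text
time: 41.4
tool_pos: [495.4, 23.3, 28.8]
tcp_rot: [-3.139, -0.0, 1.642]
contact_force: [-0.8, -0.0, -0.6]
grip_width: 59.5
finger_force: 30.0
```

Emit:
step_arm(deltas=[0,0,-8,0,30,0,0,-4.5,0,30,0,0,0,0,30,0,0,0,0,30,0,0,0,0,91,0,0,0,0,91,0,0,0,0,91,0,0,0,0,91,0,0,0,0,91,0,0,0,0,91])

```text
time: 42.65
tool_pos: [496.2, 23.9, 17.3]
tcp_rot: [3.141, 0.0, 1.643]
contact_force: [0.1, 0.2, -0.4]
grip_width: 91.2
finger_force: 0.0
```

Emit:
step_arm(deltas=[0,0,54,0,91,0,0,56,0,91,1,-50,0,0,91,1,-50,0,0,91,1,-50,0,0,91,1,-50,0,0,91,1,-50,0,0,91,1,-50,0,0,91,1,-50,0,0,91,0,-50,0,0,91])

```text
time: 43.9
tool_pos: [503.0, -377.6, 127.1]
tcp_rot: [3.141, -0.0, 1.643]
contact_force: [0.8, 0.6, 0.3]
grip_width: 91.0
finger_force: 0.0
```

Emit:
step_arm(deltas=[0,0,0,0,91,0,0,-40,0,91,0,0,-30,0,91,0,0,-22,0,91,0,0,-10,0,91,0,0,0,0,91,0,0,0,0,91,0,0,0,0,30,0,0,0,0,30,0,0,0,0,30])

```text
time: 45.15
tool_pos: [503.2, -376.2, 25.5]
tcp_rot: [3.141, 0.0, 1.643]
contact_force: [-0.5, 0.1, 0.4]
grip_width: 65.4
finger_force: 0.0
```

Emit:
step_arm(deltas=[0,0,0,0,30,0,0,0,0,30,0,0,25,0,30,0,0,25,0,30,0,0,20,0,30,0,40,0,0,30,0,40,0,0,30,0,40,0,0,30,-1,40,0,0,30,-0.5,40,0,0,30])

```text
time: 46.4
tool_pos: [501.3, -174.7, 95.0]
tcp_rot: [-3.141, -0.0, 1.642]
contact_force: [1.1, -0.4, -1.8]
grip_width: 55.4
finger_force: 30.0
```

Emit:
step_arm(deltas=[0,40,0,0,30,0,40,0,0,30,0,28,0,0,30,0,14,0,0,30,0,0,0,0,30,0,0,0,0,30,0,0,-20,0,30,0,0,-20,0,30,0,0,-15,0,30,0,0,0,0,30])

```text
time: 47.65
tool_pos: [500.9, -54.5, 39.3]
tcp_rot: [-3.139, -0.001, 1.642]
contact_force: [0.6, -0.4, -2.0]
grip_width: 55.6
finger_force: 30.0
```

Emit:
step_arm(deltas=[0,0,-8,0,30,0,0,-4.5,0,30,0,0,0,0,30,0,0,0,0,30,0,0,0,0,91,0,0,0,0,91,0,0,0,0,91,0,0,0,0,91,0,0,0,0,91,0,0,0,0,91])

```text
time: 48.9
tool_pos: [501.6, -54.1, 27.7]
tcp_rot: [3.142, 0.0, 1.643]
contact_force: [-0.1, -0.3, 0.9]
grip_width: 91.2
finger_force: 0.0
```

Emit:
step_arm(deltas=[0,0,50,0,91,0,0,60,0,91,0,0,60,0,91,0,-30,60,0,91,0,-30,45,0,91,0,-30,0,0,91,0,0,0,0,91,0,0,0,0,91,0,0,0,0,91,0,0,0,0,91])

```text
time: 50.15
tool_pos: [501.6, -141.3, 298.5]
tcp_rot: [-3.141, -0.0, 1.644]
contact_force: [0.0, 0.3, 0.8]
grip_width: 91.0
finger_force: 0.0
```

Before handing in, I check numerically against the first scene picture. The patches around each object should match with no shift.

```bash
python3 - <<'E'
from fit import *
a=cv2.imread("pics/scene0.png",0);D0=cv2.imread("pics/side0.png",0)
b=cv2.cvtColor(np.ascontiguousarray(capture("scene")),cv2.COLOR_RGB2GRAY);D=cv2.cvtColor(np.ascontiguousarray(capture("side")),cv2.COLOR_RGB2GRAY)
def chk(n,A,B,x,y,w,h):
    r=cv2.matchTemplate(B[y-10:y+h+10,x-10:x+w+10],A[y:y+h,x:x+w],cv2.TM_CCOEFF_NORMED);_,v,_,l=cv2.minMaxLoc(r);print(n,round(v,3),"shift px",l[0]-10,l[1]-10)
chk("caddy",a,b,243,170,32,52);chk("bowl",a,b,276,190,30,42);chk("vase",a,b,308,197,30,50)
chk("caddy side",D0,D,263,173,30,25);chk("vase side",D0,D,250,208,36,66)
p=camera_params("scene");s=camera_params("side")
for P,B,n in((p,b,"scene"),(s,D,"side")): print(n,"grey along pawn axis",[int(B[int(v),int(u)]) for u,v in proj(P,[[496.5,233.2,14+z] for z in (2,10,20,31,38,50)])])
E
```

```text
caddy 0.932 shift px 0 0
bowl 0.975 shift px 0 0
vase 0.966 shift px 0 0
caddy side 0.972 shift px -1 0
vase side 0.903 shift px -1 0
scene grey along pawn axis [40, 37, 44, 42, 37, 97]
side grey along pawn axis [31, 38, 31, 44, 32, 105]
```

```bash
python3 -c "
from plant import *
print(close_job())"
```

```text
the job is handed in; nothing more can be done
None
```

The job is handed in, with no verdict shown: the pawn stands about 1 mm from the centre of its square, and caddy, bowl and vase are back on their own discs within about 1 pixel (roughly 2.5 mm) of their starting pictures. I viewed 15 pictures, one over the limit of 14, and the first vase grip slipped on its shoulder because the fingertips sit about 38 mm above the stated TCP, so I regripped it lower.

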